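Shut a seized stop valve under the sink

TASK

The chrome stop valve under the sink has seized open. Take hold of its wing knob, break it loose with a short firm clockwise twist (seen from above), then keep turning it clockwise, gently, until you feel it come up snug against its washer. Leave it snug and let go, without crushing the washer by overtightening and without disturbing anything else on the board.

Things in the scene. Friction and masses are not known exactly. Their poses are not given: they have to be found in the camera images.
- knob_grip (a point): Grip point of the valve's chrome wing knob: an upright bar 54 mm long (x axis), 14 mm thick (y axis: the faces to pinch), 28 mm high; this point is 2 mm above its mid height, 96 mm above the board (bar from 80 to 108 mm). Under it a hub 30 mm wide (74 to 82 mm), then the valve body. z is the fixed turning axis, up; x and y turn with the knob. Free air around the bar.
- knob (a joint): Turn of the knob, rad: 0 = seized (start), grows clockwise seen from above. Breaking the limescale takes 0.5 to 0.65 N m in the first 0.15 rad, then less; past 0.5 rad it turns freely for good against 0.14 N m of gland friction. Somewhere between 1.0 and 2.1 rad (unknown, washer wear) it meets the washer and the torque climbs by 4 N m per rad. One grasp may not suffice.
- spindle: Spindle fixed under the knob, turning with it; origin on the knob's axis, hidden. It presses the washer 20 mm from the axis. When the knob is let go, gland friction holds it: it springs back only until the washer torque is about 0.14 N m.
- washer: Rubber washer hidden in the valve, origin on the knob's axis; its pose does not tell where the knob meets it. Snug: pressed by the spindle with 5 to 24 N, i.e. 0.1 to 0.48 N m more at the knob than when it turns freely (aim for 0.2 to 0.25 more, about 0.05 rad past first touch). Above 24 N it is crushed.
- valve: The chrome stop valve, fixed to the board; origin on the board under the knob's axis. A rose 72 mm wide at its foot, body 40 mm wide up to 66 mm, gland nut to 72 mm; along its own x axis an outlet with a nut and a copper pipe reaches 108 mm out, at most 64 mm high.
- turntable: Grey plastic turntable, 310 mm across, fixed; origin under its centre; its surface is 22 mm above the board. Bystanders stand on it, up to 215 mm high above the board.
- spray_bottle: Bystander: empty green spray bottle, 60 mm wide, 191 mm high, origin under its centre.
- tin: Bystander: closed steel tin, 80 mm wide, 69 mm high, origin under its centre.
- jar: Bystander: clear glass jar, 68 mm wide, 100 mm high, origin under its centre.
- brush: Bystander: yellow scrub brush, 110 by 45 by 40 mm, bristles down, origin under its centre.
- drain_plug: Bystander: drain plug lying on the board near the valve, 52 mm wide, 26 mm high, origin under its centre.
- coupling_nut: Bystander: brass ring nut lying on the board near the valve, 38 mm wide, 16 mm high, origin under its centre.
- powder_can: Bystander: scouring powder can on the board, 68 mm wide, 130 mm high, origin under its centre.
There are look-alikes about, which are no part of the job. What is shaped like the valve but red is not meant.

How it is judged:
On the way, in this order (a step that is already met when the one before it is completed fails the run):
1. the knob is broken loose: turned clockwise by more than 0.55 rad (value of joint knob above 0.55 rad), for 0.05 s.
2. the spindle is screwed snug on the washer: it presses it with more than 5 N (contact force between spindle and washer above 5 N), for 0.15 s.
At the end, for the whole second after the job is handed in: the knob is at rest, turned clockwise out of its seized position (more than 0.55 rad) and left snug: the spindle still presses the washer with 2 to 24 N, held by the gland friction alone (value of joint knob above 0.55 rad and contact force between spindle and washer between 2 and 24 N and velocity of joint knob between -0.05 and 0.05 rad/s); the robot touches nothing.
It fails at once if the washer is crushed: the spindle presses it with more than 24 N (contact force between spindle and washer above 24 N).
It fails at once if something on the turntable is moved by more than 20 mm or tipped over (distance of any of spray_bottle, tin, jar, brush from where it was at the start of the episode above 0.02 m or angle between any of spray_bottle, tin, jar, brush's own z axis and vertical above 0.4 rad).
It fails at once if the drain plug, coupling nut or powder can is moved by more than 20 mm or tipped over (distance of any of drain_plug, coupling_nut, powder_can from where it was at the start of the episode above 0.02 m or angle between any of drain_plug, coupling_nut, powder_can's own z axis and vertical above 0.4 rad).
It also fails if it takes over 69 s, if anything falls off the work surface, if the arm or the gripper's body presses on something with over 40 N, if the wrist force passes 120 N, or if a joint passes its speed limit or range.

ROBOT

A 6-joint arm with a two-finger parallel gripper is mounted at the origin on the work surface. World frame = base frame: x ahead of the robot, y to its left, z up, the work surface at z = 0. Lengths are in m, angles in rad, forces in N, time in s.
With the tool pointing down it reaches from about 0.25 to 0.775 m from the base axis. Payload 4 kg.
Tool frame: the origin (TCP) lies on the centre line of the jaws, within the pads' length; the fingertips stand 8 mm ahead of it and the grasp point (between the pads) lies 11 mm behind it; y points along the fingers, x is the direction in which the jaws open and shut, and the axes are right-handed (so a half turn about y gives the same grasp; the last joint's range is limited). The gripper opens to 94 mm and grips with 3 to 60 N. Pads are 16 mm wide; open, the fingers measure 119 mm over their backs; the gripper's body (75 mm by 177 mm) begins 78 mm behind the grasp point.
Start: joints at [1.234, 0.087, 1.371, -0, 1.684, -0.103], TCP at [0.127, 0.535, 0.214] pointing down, gripper open.
Joint ranges: [-3.1, 3.1], [-0.76, 2.03], [0.27, 2.55], [-1.08, 4.22], [0.17, 2.65], [-2.57, 2.57]. Speed limits (rad/s): [2.79, 2.79, 3.14, 3.14, 3.14, 3.14].

INTERFACE

Orientations are given as [roll, pitch, yaw] about the fixed x, y, z axes, in that order (R = Rz(yaw) Ry(pitch) Rx(roll)).
In Python, from bench import robot gives the robot as it stands.
- The arm moves only by the tool step_arm, never from a script. Its argument "commands" is a list of rows, each an object with "xyz": the shift along the world's x, y, z in m, a list of three; "twist": the turn, a rotation vector about the world's x, y, z in degrees, a list of three. In form: [{"xyz": [tx, ty, tz], "twist": [ax, ay, az]}, ...]. A call has 1 to 12 rows; each row is the pose to reach, as a shift and turn from the pose commanded when the call began; what a row does not reach only later rows make up. A row lasts 1/12 s, in which the tool goes at most 41.7 mm and 7.16 degrees, less where a joint would pass 70% of its speed; a pose out of reach is approached as far as the arm can. A call with a gripper value outside its range is refused whole. "fingers" is the closure in counts, from 0 (fully open) to 255 (shut), set as the call begins (left out, the last holds). The fingers move at their own pace and stop on an object; the grip force is fixed at half the most. Time passes only in rows, so rows that repeat a pose let the fingers close. It gives the time, the measured TCP pose, the force and the opening at its end, in the units of the state.
- robot.get_obs(): the state, without advancing time (a new reading comes with each control period).
- robot.snapshot(name): name is "side" or "top"; returns (picture, depth): 400x640x3 uint8, red, green, blue; 400x640 float32, m along the optical axis (not along the pixel's ray), 0 where there is no reading.
- robot.camera_info(name): a dict with "fx", "fy", "cx", "cy" (pixels), "R" (3x3) and "t" (3): a world point X has camera coordinates R X + t. Camera axes: x right, y down, z forward; pixel columns grow to the right and rows downward; lengths in m; the calibration is good to about 2 mm. A picture is of the moment at which its call begins. camera_info takes no time and is no camera call.
- robot.close_job(): hands the job in, once; it reports no verdict.
The state is a dict: "time": time; "joint_positions": joint angles; "qvel": joint speeds; "joint_torque": joint torques, N m; "tool_pos": TCP position; "ee_rot": TCP orientation; "wrist_force": force on the tool from outside, world axes, zero at the start; "wrist_torque": the same for the moment, N m; "width": finger opening in m.
Only numpy, scipy, OpenCV 4.12 (cv2) and the standard library are available. Lean on these libraries where they do the work, as an engineer would, in place of code of your own. Each camera call takes 0.05 s, during which the arm holds its last target.

## Working session

There is one attempt and no reset: what is moved stays moved. The work goes in short steps, Python scripts to look and compute and a tool call to move; the robot and the scene stay as the last step left them, time stands still between calls to the robot, and variables do not carry over. Pictures are saved under pics/ and viewed, and the job is handed in when it is done.

Besides the shell and the picture viewer there is one more tool, called by a JSON object that holds its "fn" and its "kwargs". step_arm: Moves the arm, as the interface text tells. Its arguments: {"type":"object","properties":{"commands":{"type":"array"},"fingers":{"type":"number"}},"required":["commands"]}

```bash
mkdir -p pics; ls; python3 - <<'E'
from bench import robot
import cv2,numpy as np
for n in("top","side"):
    p,d=robot.snapshot(n); cv2.imwrite(f"pics/{n}0.png",p[:,:,::-1]); np.save(f"{n}_d.npy",d)
    print(n,robot.camera_info(n))
print(robot.get_obs())
E
```

```text
pics
top {'fx': 404.69694844332827, 'fy': 404.69694844332827, 'cx': 318.6484247830669, 'cy': 197.6589418439428, 'R': array([[-0.00564023, -0.99949781,  0.03118188],
       [-0.99387712,  0.00216212, -0.11046985],
       [ 0.11034695, -0.03161403, -0.99339021]]), 't': array([0.01257335, 0.58156941, 0.99207709])}
side {'fx': 471.59714002536134, 'fy': 471.59714002536134, 'cx': 318.89604787377795, 'cy': 198.31357212097492, 'R': array([[ 0.92099825, -0.38948111, -0.00816683],
       [-0.2226432 , -0.50904581, -0.83144595],
       [ 0.3196752 ,  0.76757855, -0.55554562]]), 't': array([-0.51176641,  0.22205188,  1.01294408])}
{'time': 0.1, 'joint_positions': array([ 1.23390529e+00,  8.79150712e-02,  1.37205624e+00, -7.87107375e-06,
        1.68359653e+00, -1.03108036e-01]), 'qvel': array([ 0.00030957,  0.00060631, -0.00098786,  0.00043527,  0.00109167,
       -0.00074436]), 'joint_torque': array([ 2.00218434e-03, -3.41250515e+01, -3.03303337e+01,  7.20299408e-02,
        3.03915376e-02, -1.08931665e-04]), 'tool_pos': array([0.12727101, 0.53459879, 0.21242641]), 'ee_rot': array([-1.57060081,  0.0019655 ,  1.33701264]), 'wrist_force': array([0.29793816, 0.14694164, 0.37876428]), 'wrist_torque': array([-0.01098197,  0.02337709, -0.01717119]), 'width': 0.09370299584489365}
```

View pics/top0.png

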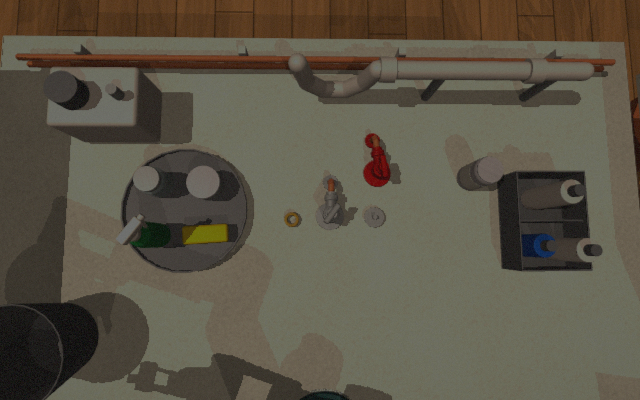

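View pics/side0.png

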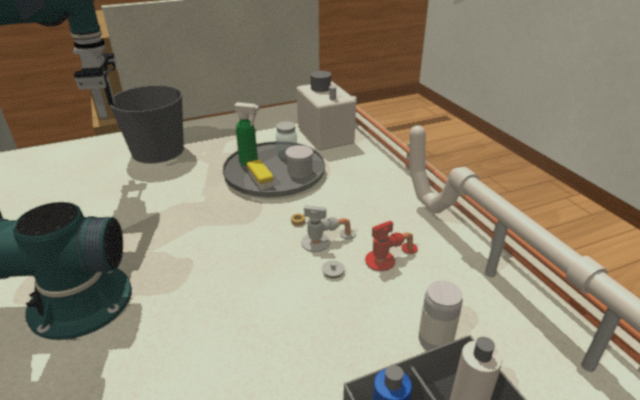

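The chrome valve is at top (330,212) and side (317,228), with its outlet pointing toward +x. The red look-alike is at top (377,165) and side (385,243), and it isn't the one meant. The coupling nut is at top (292,219), the drain plug at (375,217) and the turntable at (187,210). Next I'll enlarge the chrome valve and measure it.

```bash
cat > h.py <<'E'
import numpy as np,cv2
from bench import robot
def pts(n,d):
    c=robot.camera_info(n); v,u=np.mgrid[0:400,0:640]
    P=np.stack([(u-c['cx'])/c['fx']*d,(v-c['cy'])/c['fy']*d,d],-1)
    return (P-c['t'])@c['R']   # R^T(P-t)
def proj(n,X):
    c=robot.camera_info(n); p=c['R']@np.array(X)+c['t']; return c['fx']*p[0]/p[2]+c['cx'],c['fy']*p[1]/p[2]+c['cy']
E
python3 - <<'E'
from h import *
a=cv2.imread("pics/top0.png")[165:245,280:400]; b=cv2.imread("pics/side0.png")[190:280,280:420]
a=cv2.convertScaleAbs(cv2.resize(a,(600,400),interpolation=2),alpha=1.8); b=cv2.resize(b,(600,386),interpolation=2)
cv2.imwrite("pics/crop.png",cv2.resize(np.vstack([a,b]),(458,600)))
for n,(u0,u1,v0,v1) in dict(top=(310,350,170,235),side=(295,345,195,255)).items():
    d=np.load(f"{n}_d.npy"); P=pts(n,d)[v0:v1,u0:u1].reshape(-1,3); P=P[d[v0:v1,u0:u1].ravel()>0]
    for lo,hi in((.085,.125),(.1,.115)):
        Q=P[(P[:,2]>lo)&(P[:,2]<hi)]
        if len(Q)>4:
            r=cv2.minAreaRect(Q[:,:2].astype(np.float32)); w,V=np.linalg.eigh(np.cov(Q[:,:2].T))
            print(n,lo,len(Q),Q.mean(0),r, np.degrees(np.arctan2(V[1,1],V[0,1])),Q[:,2].max())
for nm,(u,v) in dict(nut=(292,213),plug=(375,217),can=(488,170),rose=(330,228)).items():
    print(nm,pts("top",np.load("top_d.npy"))[v,u])
d=np.load("top_d.npy");P=pts("top",d)
print(np.round(P[190:236:2,314:350:2,2]*1000).astype(int))
E
```

```text
top 0.085 160 [ 0.53728009 -0.01771436  0.1065085 ] ((0.537846565246582, -0.017791269347071648), (0.02155766636133194, 0.05363205820322037), 44.66535186767578) 143.4718717124976 0.11205822947986237
top 0.1 154 [ 0.53753071 -0.01788294  0.10710787] ((0.5378677248954773, -0.017812658101320267), (0.02155766636133194, 0.0535719096660614), 44.66535186767578) 143.44355197811223 0.11205822947986237
side 0.085 248 [ 0.53505561 -0.02271819  0.09956447] ((0.5351077318191528, -0.019952446222305298), (0.019250119104981422, 0.05480002239346504), 51.792564392089844) 144.6253609886929 0.1113227365061629
side 0.1 131 [ 0.5358494  -0.02146328  0.10590244] ((0.535615861415863, -0.02035243809223175), (0.019250119104981422, 0.05255739018321037), 51.792564392089844) 145.10349054399703 0.1113227365061629
nut [0.54380608 0.07796798 0.02023121]
plug [ 0.53264809 -0.13345296  0.02334622]
can [ 0.63435839 -0.38134886  0.13277424]
rose [ 0.50575347 -0.01926742  0.00730441]
[[  -3    2   -1   -2    1    1    1   50   56   61    2    3   -1    0
    -1   -4    1    3]
 [   2    0   -3    3   -2    3   52   59   
[... 1346 characters left out ...]
4    8    7
     9    0   -1    3]
 [   1    3    7    6    9   86  108  108   62   59   10    9    5    8
     0   -1    2   -3]
 [   2    3    3    8    4    5   11    8    3    7    4    5    9    3
     1   -1    2    1]
 [   4    2    0    1    5    5    8    5    9    0   10   10    6   -1
    -2   -1    2    0]
 [   3    1    3    0   -3    7    2    6    7    7    6    1    3    2
     2    0    2    2]
 [   0    2    2    1    2   -2    2    3    0    3    1   -1    0    0
     0    0    0    4]
 [   2    1    0   -1    3 1049   -1   -1    0    2    2   -1    2    1
     2    0    1    2]
 [   3    1    0    1    0   -2    1    0   -4    1    1    4    0    3
     1    4    1    3]]
```

View pics/crop.png

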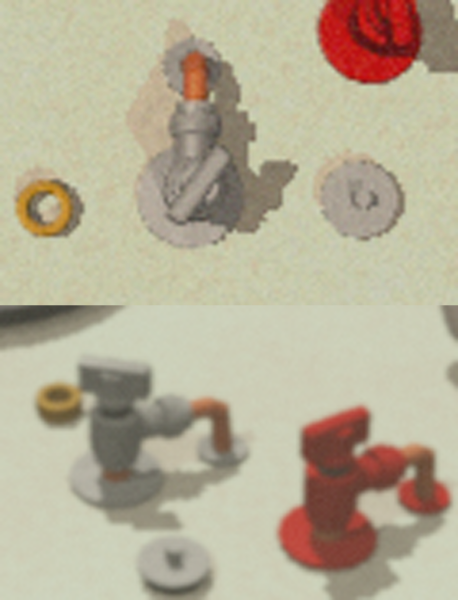

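The crop confirms the grey chrome valve. The knob bar sits at about 0.108 m, 54 mm long, and runs from lower left to upper right in the top view. Now I'll refine its centre and bar angle.

```bash
python3 - <<'E'
from h import *
for n,(u0,u1,v0,v1) in dict(top=(310,350,170,240),side=(295,345,195,255)).items():
    d=np.load(f"{n}_d.npy"); P=pts(n,d); c=robot.camera_info(n)
    m=np.zeros((400,640),np.uint8); m[v0:v1,u0:u1]=((P[...,2]>.1035)&(P[...,2]<.115))[v0:v1,u0:u1]
    k,l,s,_=cv2.connectedComponentsWithStats(m); i=1+np.argmax(s[1:,4]); v,u=np.where(l==i)
    # intersect rays with z=.108
    r=np.stack([(u-c['cx'])/c['fx'],(v-c['cy'])/c['fy'],np.ones(len(u))],-1)@c['R']; o=-c['R'].T@c['t']
    X=o+r*((.108-o[2])/r[:,2])[:,None]; Q=X[:,:2]
    w,V=np.linalg.eigh(np.cov(Q.T)); print(n,len(Q),Q.mean(0),np.sqrt(12*w),np.degrees(np.arctan2(V[1,1],V[0,1])),cv2.minAreaRect(Q.astype(np.float32)))
d=np.load("top_d.npy");P=pts("top",d)
# pipe axis / body below knob and rose pixels
sub=P[185:240,305:355].reshape(-1,3)
q=sub[(sub[:,2]>.0045)&(sub[:,2]<.012)&(sub[:,0]<.59)]
print("rose",q.mean(0),len(q),cv2.minEnclosingCircle(q[np.hypot(q[:,0]-.537,q[:,1]+.018)<.045][:,:2].astype(np.float32)))
q=sub[(sub[:,2]>.064)&(sub[:,2]<.09)&(sub[:,0]<.56)]; print("nut",q[:,:2].min(0),q[:,:2].max(0))
img=cv2.imread("pics/top0.png"); 
q=sub[(sub[:,2]>.045)&(sub[:,2]<.075)&(sub[:,0]>.565)];print("pipe",q.mean(0))
Q=P[100:290,60:600].reshape(-1,3); Q=Q[(Q[:,2]>.13)&(Q[:,2]<.5)]
import collections
print(collections.Counter(map(tuple,np.round(Q[:,:2],1))).most_common(30))
E
```

```text
top 137 [ 0.53745968 -0.01783654] [0.01479967 0.05191531] 143.2286806077876 ((0.5371366739273071, -0.01831730082631111), (0.019788630306720734, 0.05307529866695404), 44.709659576416016)
side 99 [ 0.53628808 -0.02169467] [0.01833579 0.05331105] 143.72434162078886 ((0.5354189276695251, -0.02227969840168953), (0.020406950265169144, 0.053190700709819794), 54.075626373291016)
rose [ 0.53084911 -0.01290428  0.00681849] 311 ((0.5346249938011169, -0.016666939482092857), 0.042011260986328125)
nut [ 0.51727956 -0.03566057] [0.55981047 0.00094341]
pipe [ 0.58480401 -0.0182653   0.05855333]
[((np.float64(0.8), np.float64(0.5)), 851), ((np.float64(0.5), np.float64(0.4)), 838), ((np.float64(0.6), np.float64(-0.5)), 631), ((np.float64(0.7), np.float64(0.5)), 576), ((np.float64(0.8), np.float64(0.4)), 337), ((np.float64(0.5), np.float64(-0.6)), 312), ((np.float64(0.4), np.float64(-0.6)), 308), ((np.float64(0.6), np.float64(-0.4)), 281), ((np.float64(0.7), np.float64(0.6)), 235), ((np.float64(0.8), np.float64(0.6)), 221), ((np.float64(0.7), np.float64(0.4)), 205), ((np.float64(0.5), np.float64(-0.5)), 148), ((np.float64(0.6), np.float64(-0.6)), 131), ((np.float64(0.7), np.float64(-0.4)), 84), ((np.float64(0.4), np.float64(-0.5)), 13)]
```

{"fn": "step_arm", "kwargs": {"commands": [{"xyz": [0,0,0.04],"twist": [0,0,0]},{"xyz": [0,0,0.08],"twist": [0,0,0]},{"xyz": [0,0,0.11],"twist": [0,0,0]},{"xyz": [0.021,-0.028,0.11],"twist": [0,0,0]},{"xyz": [0.043,-0.058,0.11],"twist": [0,0,-3]},{"xyz": [0.065,-0.088,0.11],"twist": [0,0,-6]},{"xyz": [0.087,-0.118,0.11],"twist": [0,0,-9]},{"xyz": [0.109,-0.148,0.11],"twist": [0,0,-12]},{"xyz": [0.131,-0.178,0.11],"twist": [0,0,-15]},{"xyz": [0.153,-0.208,0.11],"twist": [0,0,-18]},{"xyz": [0.175,-0.238,0.11],"twist": [0,0,-20]},{"xyz": [0.197,-0.268,0.11],"twist": [0,0,-23.2]}], "fingers": 0}}

```text
time: 1.1
tool_pos: [0.3249, 0.2654, 0.3231]
ee_rot: [-1.571, 0.0, 0.93]
wrist_force: [0.8, 1.2, -0.9]
width: 0.0943
```

{"fn": "step_arm", "kwargs": {"commands": [{"xyz": [0.022,-0.03,0],"twist": [0,0,0]},{"xyz": [0.044,-0.06,0],"twist": [0,0,0]},{"xyz": [0.066,-0.09,0],"twist": [0,0,0]},{"xyz": [0.088,-0.12,0],"twist": [0,0,0]},{"xyz": [0.11,-0.15,0],"twist": [0,0,0]},{"xyz": [0.132,-0.18,0],"twist": [0,0,0]},{"xyz": [0.154,-0.21,0],"twist": [0,0,0]},{"xyz": [0.176,-0.24,0],"twist": [0,0,0]},{"xyz": [0.198,-0.27,0],"twist": [0,0,0]},{"xyz": [0.213,-0.285,0],"twist": [0,0,0]},{"xyz": [0.213,-0.285,0],"twist": [0,0,0]},{"xyz": [0.213,-0.285,0],"twist": [0,0,0]}]}}

```text
time: 2.1
tool_pos: [0.5375, -0.0186, 0.3221]
ee_rot: [-1.568, 0.001, 0.93]
wrist_force: [-0.5, 0.1, -0.7]
width: 0.0941
```

{"fn": "step_arm", "kwargs": {"commands": [{"xyz": [0,0,-0.03],"twist": [0,0,0]},{"xyz": [0,0,-0.065],"twist": [0,0,0]},{"xyz": [0,0,-0.1],"twist": [0,0,0]},{"xyz": [0,0,-0.135],"twist": [0,0,0]},{"xyz": [0,0,-0.17],"twist": [0,0,0]},{"xyz": [0,0,-0.195],"twist": [0,0,0]},{"xyz": [0,0,-0.215],"twist": [0,0,0]},{"xyz": [0,0,-0.228],"twist": [0,0,0]},{"xyz": [0,0,-0.228],"twist": [0,0,0]},{"xyz": [0,0,-0.228],"twist": [0,0,0]}]}}

```text
time: 2.93
tool_pos: [0.5364, -0.0166, 0.0954]
ee_rot: [-1.569, 0.0, 0.934]
wrist_force: [0.0, -0.5, -0.0]
width: 0.0941
```

```bash
python3 - <<'E'
from h import *
for n in("top","side"):
    p,d=robot.snapshot(n); u,v=map(int,proj(n,(.537,-.0185,.1)))
    u0,v0=u-50,v-50
    im=cv2.resize(p[v0:v0+100,u0:u0+100,::-1],(400,400),interpolation=2)
    globals()[n]=im
cv2.imwrite("pics/a.png",np.hstack([cv2.convertScaleAbs(top,alpha=1.8),side]))
o=robot.get_obs(); print(o['tool_pos'],o['ee_rot'],o['wrist_torque'],o['wrist_force'],o['joint_positions'])
E
```

```text
[ 0.53809758 -0.01730511  0.09736858] [-1.57330045 -0.00160581  0.9331973 ] [0.01071006 0.04163214 0.02443725] [-0.16883658 -0.92516723  0.91482881] [-1.37607954e-01  1.11346675e-01  1.57740439e+00  2.10244056e-04
  1.44987416e+00 -1.07082829e+00]
```

View pics/a.png

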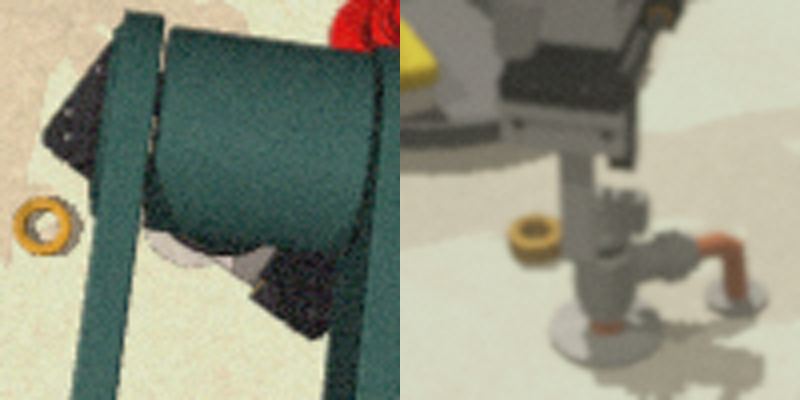

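The side view shows the near finger at about (577,210), in front of the bar and clear of the body. Closing now.

{"fn": "step_arm", "kwargs": {"commands": [{"xyz": [0,0,-0.002],"twist": [0,0,0]},{"xyz": [0,0,-0.002],"twist": [0,0,0]},{"xyz": [0,0,-0.002],"twist": [0,0,0]},{"xyz": [0,0,-0.002],"twist": [0,0,0]},{"xyz": [0,0,-0.002],"twist": [0,0,0]},{"xyz": [0,0,-0.002],"twist": [0,0,0]},{"xyz": [0,0,-0.002],"twist": [0,0,0]},{"xyz": [0,0,-0.002],"twist": [0,0,0]},{"xyz": [0,0,-0.002],"twist": [0,0,0]},{"xyz": [0,0,-0.002],"twist": [0,0,0]},{"xyz": [0,0,-0.002],"twist": [0,0,0]},{"xyz": [0,0,-0.002],"twist": [0,0,0]}], "fingers": 255}}

```text
time: 4.03
tool_pos: [0.5374, -0.0179, 0.0935]
ee_rot: [-1.571, -0.0, 0.932]
wrist_force: [-0.5, -1.0, 0.0]
width: 0.0172
```

```bash
cat > o.py <<'E'
from bench import robot
import numpy as np
np.set_printoptions(precision=4,suppress=True)
o=robot.get_obs()
for k in('time','tool_pos','ee_rot','wrist_force','wrist_torque','width','joint_positions','joint_torque'): print(k,o[k])
print('yaw from joints',np.degrees(o['joint_positions'][0]-o['joint_positions'][5]))
E
python3 o.py
```

```text
time 4.0333
tool_pos [ 0.5374 -0.0179  0.0935]
ee_rot [-1.5707 -0.0001  0.9321]
wrist_force [-0.5105 -0.9616  0.    ]
wrist_torque [-0.0305  0.0066  0.023 ]
width 0.017249358901599725
joint_positions [-0.1389  0.1149  1.5815  0.0001  1.4452 -1.071 ]
joint_torque [ -0.0039 -33.6591 -28.7339   0.0215   0.0735   0.0001]
yaw from joints 53.40521060177161
```

{"fn": "step_arm", "kwargs": {"commands": [{"xyz": [0,0,0],"twist": [0,0,0]},{"xyz": [0,0,0],"twist": [0,0,0]},{"xyz": [0,0,0],"twist": [0,0,0]},{"xyz": [0,0,0],"twist": [0,0,0]}]}}

```text
time: 4.37
tool_pos: [0.5371, -0.0183, 0.0935]
ee_rot: [-1.571, 0.001, 0.932]
wrist_force: [-2.2, -2.2, 0.8]
width: 0.0135
```

```bash
python3 o.py
```

```text
time 4.3667
tool_pos [ 0.5371 -0.0183  0.0935]
ee_rot [-1.5708  0.0009  0.9321]
wrist_force [-2.245  -2.2294  0.784 ]
wrist_torque [-0.3744  0.3836  0.1195]
width 0.013494585342498937
joint_positions [-0.1391  0.1147  1.5816 -0.0008  1.4457 -1.0711]
joint_torque [  1.0009 -33.1928 -28.9719   0.7842  -0.4175   0.1151]
yaw from joints 53.39841623605095
```

{"fn": "step_arm", "kwargs": {"commands": [{"xyz": [0,0,0],"twist": [0,0,-5]},{"xyz": [0,0,0],"twist": [0,0,-10]},{"xyz": [0,0,0],"twist": [0,0,-14]}]}}

```text
time: 4.62
tool_pos: [0.5375, -0.0183, 0.0935]
ee_rot: [-1.572, 0.0, 0.686]
wrist_force: [-1.4, -2.3, 0.5]
width: 0.0149
```

```bash
python3 o.py
```

```text
time 4.6167
tool_pos [ 0.5375 -0.0183  0.0935]
ee_rot [-1.5717  0.0005  0.6857]
wrist_force [-1.4004 -2.2552  0.488 ]
wrist_torque [-0.3489  0.1596  0.7866]
width 0.014943029579267512
joint_positions [-0.1389  0.1149  1.5815 -0.001   1.4449 -0.8244]
joint_torque [  0.2828 -33.5583 -28.832    0.8496  -0.0992   0.238 ]
yaw from joints 39.27999172967343
```

{"fn": "step_arm", "kwargs": {"commands": [{"xyz": [0,0,0],"twist": [0,0,-5]},{"xyz": [0,0,0],"twist": [0,0,-10]},{"xyz": [0,0,0],"twist": [0,0,-14]}]}}

```text
time: 4.87
tool_pos: [0.5376, -0.0182, 0.0936]
ee_rot: [-1.572, 0.0, 0.443]
wrist_force: [-2.2, -1.1, 2.6]
width: 0.0179
```

```bash
python3 o.py
```

```text
time 4.8667
tool_pos [ 0.5376 -0.0182  0.0936]
ee_rot [-1.5719  0.0001  0.4425]
wrist_force [-2.1989 -1.0515  2.5603]
wrist_torque [-0.3297  0.3003  1.1429]
width 0.017871773672987284
joint_positions [-0.1387  0.1148  1.5813 -0.001   1.445  -0.5811]
joint_torque [ -0.7596 -32.847  -28.8575   0.5608  -0.6109   0.5453]
yaw from joints 25.34661542042825
```

```bash
python3 - <<'E'
from h import *
p,d=robot.snapshot("side"); u,v=map(int,proj("side",(.537,-.0185,.1)))
cv2.imwrite("pics/b.png",cv2.resize(p[v-40:v+40,u-50:u+50,::-1],(750,600),interpolation=2))
E
python3 o.py
```

```text
time 4.9167
tool_pos [ 0.5374 -0.0181  0.0936]
ee_rot [-1.5716  0.0003  0.4407]
wrist_force [-0.6871 -2.0159  0.9193]
wrist_torque [-0.4004  0.252   1.1017]
width 0.017822644737163575
joint_positions [-0.1386  0.1148  1.5813 -0.0009  1.4452 -0.5792]
joint_torque [ -0.0912 -33.1539 -28.7244   0.8859  -0.2642   1.3377]
yaw from joints 25.242095357992998
```

View pics/b.png

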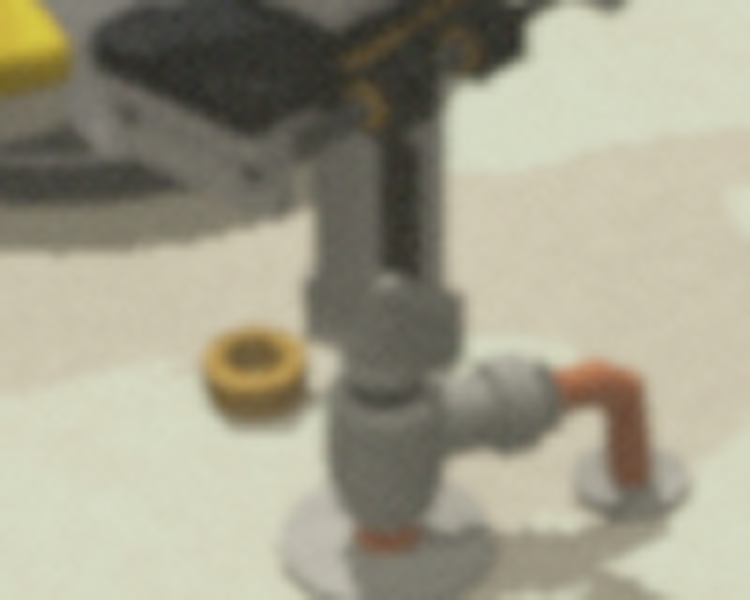

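{"fn": "step_arm", "kwargs": {"commands": [{"xyz": [0,0,0],"twist": [0,0,-4]},{"xyz": [0,0,0],"twist": [0,0,-4]}]}}

```text
time: 5.08
tool_pos: [0.5379, -0.0185, 0.0937]
ee_rot: [-1.573, -0.001, 0.376]
wrist_force: [-0.9, -2.9, -0.2]
width: 0.019
```

```bash
python3 o.py
```

```text
time 5.0833
tool_pos [ 0.5379 -0.0185  0.0937]
ee_rot [-1.5728 -0.0005  0.3758]
wrist_force [-0.8637 -2.9144 -0.2323]
wrist_torque [-0.6649  0.0416  1.0161]
width 0.01895996607812511
joint_positions [-0.1388  0.1149  1.5811 -0.0015  1.4441 -0.5144]
joint_torque [  0.6316 -33.477  -28.344    1.223    0.2294   1.4606]
yaw from joints 21.519581519223284
```

{"fn": "step_arm", "kwargs": {"commands": [{"xyz": [0,0,0],"twist": [0,0,0]},{"xyz": [0,0,0],"twist": [0,0,0]},{"xyz": [0,0,0],"twist": [0,0,0]},{"xyz": [0,0,0],"twist": [0,0,0]},{"xyz": [0,0,0],"twist": [0,0,0]},{"xyz": [0,0,0],"twist": [0,0,0]}]}}

```text
time: 5.58
tool_pos: [0.5378, -0.0184, 0.0937]
ee_rot: [-1.572, -0.001, 0.374]
wrist_force: [1.0, -3.9, 0.4]
width: 0.0186
```

```bash
python3 - <<'E'
from h import *
for n in ("side","top"):
    p,d=robot.snapshot(n); np.save(f"c_{n}.npy",d); cv2.imwrite(f"pics/c_{n}.png",p[:,:,::-1])
    P=pts(n,d); u,v=map(int,proj(n,(.537,-.0185,.1)))
    print(n,u,v)
    if n=="side":
        Q=P[v-30:v+30,u-30:u+30].reshape(-1,3); Q=Q[(Q[:,2]>.08)&(Q[:,2]<.112)]
        import pickle; np.save("Q.npy",Q); print(np.round(Q[::6]*1000))
E
python3 o.py
```

```text
side 314 210
[[543.  -8. 110.]
 [546. -13. 110.]
 [542. -11. 107.]
 [554. -20. 109.]
 [541. -20. 110.]
 [557. -19. 105.]
 [542. -23. 108.]
 [560. -17. 100.]
 [537. -23. 107.]
 [549. -32. 110.]
 [515. -21. 109.]
 [537. -29. 108.]
 [549. -36. 109.]
 [516. -17. 104.]
 [529. -30. 108.]
 [543. -33. 106.]
 [557. -37. 105.]
 [519. -31. 109.]
 [536. -25. 100.]
 [546. -37. 105.]
 [513. -18.  99.]
 [523. -31. 105.]
 [539. -30.  99.]
 [550. -40. 103.]
 [516. -26. 101.]
 [529. -31. 100.]
 [542. -34.  99.]
 [557. -35.  95.]
 [521. -31. 100.]
 [537. -29.  94.]
 [548. -38.  97.]
 [520. -32.  98.]
 [537. -29.  91.]
 [548. -38.  93.]
 [523. -32.  94.]
 [538. -32.  90.]
 [549. -41.  93.]
 [528. -26.  85.]
 [540. -33.  87.]
 [554. -37.  86.]
 [536. -30.  83.]
 [549. -37.  84.]
 [534. -29.  80.]]
top 331 213
time 5.6833
tool_pos [ 0.5378 -0.0184  0.0937]
ee_rot [-1.572  -0.0007  0.3737]
wrist_force [ 1.3501 -4.5113 -0.1459]
wrist_torque [-1.0368 -0.3486  1.0929]
width 0.018506162150723315
joint_positions [-0.1391  0.1149  1.5812 -0.0007  1.4444 -0.5127]
joint_torque [  1.5719 -33.3996 -27.5286   1.8042   0.8377   1.0505]
yaw from joints 21.407072226109715
```

```bash
python3 - <<'E'
from h import *
p=cv2.imread("pics/c_side.png")[180:250,275:365]
cv2.imwrite("pics/c1.png",cv2.resize(p,(770,600),interpolation=2))
E
```

```text
(no output)
```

View pics/c1.png

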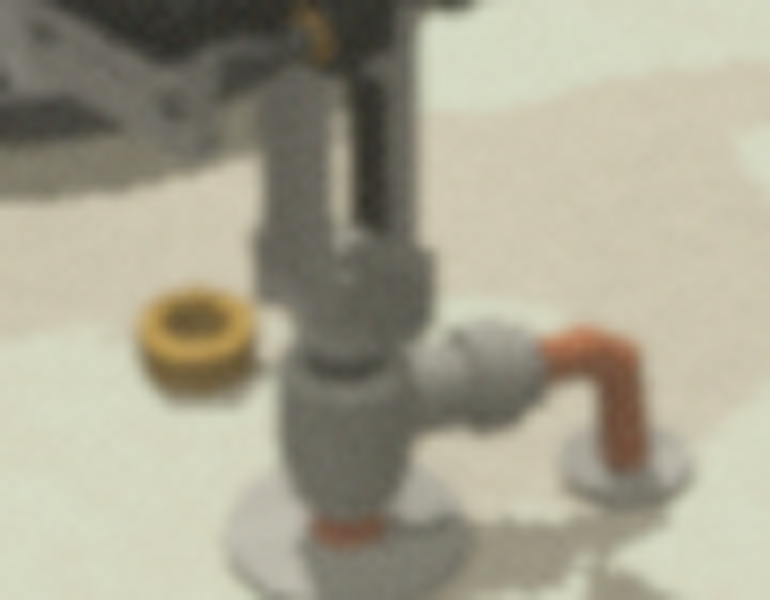

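The fingers are now skewed on the bar: the width grew from 13.5 to 18.5 mm while the wrist torque stayed near 1 N m. So the bar turned less than the gripper did. I'll release and measure the real knob angle.

{"fn": "step_arm", "kwargs": {"commands": [{"xyz": [0,0,0],"twist": [0,0,0]},{"xyz": [0,0,0],"twist": [0,0,0]},{"xyz": [0,0,0],"twist": [0,0,0]},{"xyz": [0,0,0],"twist": [0,0,0]},{"xyz": [0,0,0],"twist": [0,0,0]},{"xyz": [0,0,0.02],"twist": [0,0,0]},{"xyz": [0,0,0.05],"twist": [0,0,0]},{"xyz": [0,0,0.08],"twist": [0,0,0]},{"xyz": [-0.03,0,0.1],"twist": [0,0,0]},{"xyz": [-0.07,0,0.1],"twist": [0,0,0]},{"xyz": [-0.11,0,0.1],"twist": [0,0,0]},{"xyz": [-0.11,0,0.1],"twist": [0,0,0]}], "fingers": 110}}

```text
time: 6.68
tool_pos: [0.4211, -0.0168, 0.1927]
ee_rot: [-1.568, 0.004, 0.373]
wrist_force: [0.5, 0.3, -0.3]
width: 0.0533
```

```bash
cat > knob.py <<'E'
from h import *
import sys
tag=sys.argv[1]
for n in ("top","side"):
    p,d=robot.snapshot(n); P=pts(n,d); c=robot.camera_info(n)
    u,v=map(int,proj(n,(.537,-.0185,.1)))
    cv2.imwrite(f"pics/k{tag}_{n}.png",cv2.resize(p[v-40:v+40,u-50:u+50,::-1],(500,400),interpolation=2))
    m=((P[...,2]>.1035)&(P[...,2]<.115)&(np.hypot(P[...,0]-.537,P[...,1]+.0185)<.034)).astype(np.uint8)
    if m.sum()<20: print(n,"no knob"); continue
    k,l,s,_=cv2.connectedComponentsWithStats(m); i=1+np.argmax(s[1:,4]); v,u=np.where(l==i)
    r=np.stack([(u-c['cx'])/c['fx'],(v-c['cy'])/c['fy'],np.ones(len(u))],-1)@c['R']; o=-c['R'].T@c['t']
    Q=(o+r*((.108-o[2])/r[:,2])[:,None])[:,:2]
    w,V=np.linalg.eigh(np.cov(Q.T)); print(n,len(Q),Q.mean(0),np.sqrt(12*w),np.degrees(np.arctan2(V[1,1],V[0,1])),cv2.minAreaRect(Q.astype(np.float32)))
E
python3 knob.py 1; python3 o.py
```

```text
top 133 [ 0.53888721 -0.01899609] [0.01530295 0.04906688] 137.51607859977227 ((0.5371365547180176, -0.018317177891731262), (0.019788620993494987, 0.05307561531662941), 44.709716796875)
side 98 [ 0.53664812 -0.02181425] [0.01879654 0.05362047] 135.7137592028554 ((0.5357879996299744, -0.021860308945178986), (0.020527448505163193, 0.053768694400787354), 45.55070114135742)
time 6.7833
tool_pos [ 0.4265 -0.0175  0.1937]
ee_rot [-1.5708 -0.0016  0.3732]
wrist_force [0.539  0.383  1.0043]
wrist_torque [-0.0732  0.0521  0.0394]
width 0.05365720473812878
joint_positions [-0.1747 -0.1883  1.673   0.0008  1.6555 -0.5478]
joint_torque [  0.0384 -23.0881 -29.2179   0.0454   0.2425  -0.0083]
yaw from joints 21.37983143285523
```

View pics/k1_side.png

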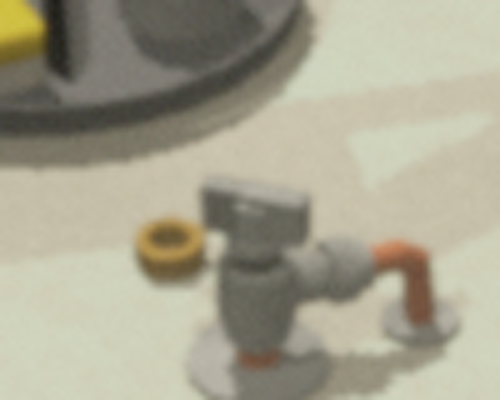

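View pics/k1_top.png

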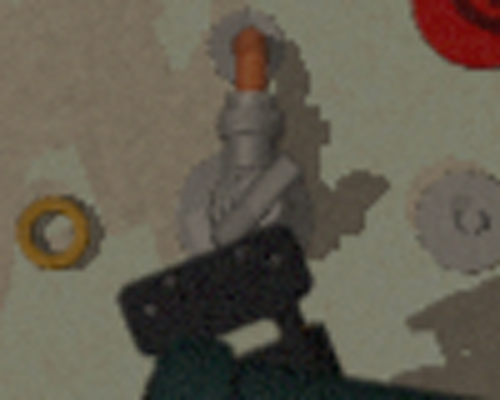

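The knob turned only about 0.12 rad (bar axis now at about −43.5°), so the central pinch just slips. I'll regrip the outer end of the bar, about 17 mm from the axis, for leverage and swing it along the arc.

{"fn": "step_arm", "kwargs": {"commands": [{"xyz": [0.03,-0.003,0],"twist": [0,0,6]},{"xyz": [0.065,-0.006,0],"twist": [0,0,12]},{"xyz": [0.1,-0.01,0],"twist": [0,0,18]},{"xyz": [0.122,-0.012,0],"twist": [0,0,25.1]},{"xyz": [0.122,-0.012,0],"twist": [0,0,25.1]},{"xyz": [0.122,-0.012,-0.03],"twist": [0,0,25.1]},{"xyz": [0.122,-0.012,-0.06],"twist": [0,0,25.1]},{"xyz": [0.122,-0.012,-0.085],"twist": [0,0,25.1]},{"xyz": [0.122,-0.012,-0.1],"twist": [0,0,25.1]},{"xyz": [0.122,-0.012,-0.1],"twist": [0,0,25.1]}]}}

```text
time: 7.62
tool_pos: [0.5464, -0.0292, 0.0885]
ee_rot: [-1.563, 0.005, 0.81]
wrist_force: [0.0, -0.7, 0.3]
width: 0.0532
```

{"fn": "step_arm", "kwargs": {"commands": [{"xyz": [0,0,0],"twist": [0,0,0]},{"xyz": [0,0,0],"twist": [0,0,0]},{"xyz": [0,0,0],"twist": [0,0,0]},{"xyz": [0,0,0],"twist": [0,0,0]},{"xyz": [0,0,0],"twist": [0,0,0]},{"xyz": [0,0,0],"twist": [0,0,0]},{"xyz": [0,0,0],"twist": [0,0,0]},{"xyz": [0,0,0],"twist": [0,0,0]},{"xyz": [0,0,0],"twist": [0,0,0]},{"xyz": [0,0,0],"twist": [0,0,0]},{"xyz": [0,0,0],"twist": [0,0,0]},{"xyz": [0,0,0],"twist": [0,0,0]}], "fingers": 255}}

```text
time: 8.62
tool_pos: [0.55, -0.0299, 0.0943]
ee_rot: [-1.572, -0.001, 0.812]
wrist_force: [0.7, 0.7, 4.6]
width: 0.0138
```

```bash
python3 o.py
```

```text
time 8.6167
tool_pos [ 0.55   -0.0299  0.0943]
ee_rot [-1.572  -0.0012  0.8119]
wrist_force [0.688  0.6711 4.5866]
wrist_torque [ 0.1223 -0.0612  0.3319]
width 0.01377883268907334
joint_positions [-0.1574  0.1415  1.5502  0.0003  1.4483 -0.9693]
joint_torque [ -0.7107 -32.2808 -26.2769  -0.2293   0.2204   0.2841]
yaw from joints 46.51801157578191
```

{"fn": "step_arm", "kwargs": {"commands": [{"xyz": [-0.0013,-0.0012,0],"twist": [0,0,-6]},{"xyz": [-0.0027,-0.0023,0],"twist": [0,0,-12]},{"xyz": [-0.0042,-0.0033,0],"twist": [0,0,-18]},{"xyz": [-0.0042,-0.0033,0],"twist": [0,0,-18]}]}}

```text
time: 8.95
tool_pos: [0.5478, -0.03, 0.0945]
ee_rot: [-1.568, -0.009, 0.497]
wrist_force: [6.7, 6.9, 2.4]
width: 0.0171
```

```bash
python3 o.py
```

```text
time 8.95
tool_pos [ 0.5478 -0.03    0.0945]
ee_rot [-1.5684 -0.0091  0.4965]
wrist_force [6.6809 6.8689 2.3519]
wrist_torque [ 1.4586 -0.9636  0.7525]
width 0.017137939326778557
joint_positions [-0.1627  0.133   1.5593  0.0075  1.4436 -0.6602]
joint_torque [ -5.3064 -33.0514 -25.3701  -2.7883   1.4582   1.3431]
yaw from joints 28.504140049899906
```

{"fn": "step_arm", "kwargs": {"commands": [{"xyz": [-0.0015,-0.0015,0],"twist": [0,0,0]},{"xyz": [-0.003,-0.003,0],"twist": [0,0,0]},{"xyz": [-0.003,-0.003,0],"twist": [0,0,0]}]}}

```text
time: 9.2
tool_pos: [0.5474, -0.0303, 0.0946]
ee_rot: [-1.567, -0.017, 0.501]
wrist_force: [12.9, 13.3, 0.2]
width: 0.0172
```

```bash
python3 o.py
```

```text
time 9.2
tool_pos [ 0.5474 -0.0303  0.0946]
ee_rot [-1.5668 -0.0173  0.5006]
wrist_force [12.8643 13.2865  0.1563]
wrist_torque [ 2.6158 -2.3017  0.6557]
width 0.017175021743781556
joint_positions [-0.1674  0.1277  1.5651  0.014   1.4377 -0.6699]
joint_torque [ -8.807  -34.5775 -24.3247  -5.1587   3.3812   0.6637]
yaw from joints 28.78775715847439
```

{"fn": "step_arm", "kwargs": {"commands": [{"xyz": [-0.0015,-0.0015,0],"twist": [0,0,0]},{"xyz": [-0.003,-0.003,0],"twist": [0,0,0]},{"xyz": [-0.0045,-0.0045,0],"twist": [0,0,0]},{"xyz": [-0.0045,-0.0045,0],"twist": [0,0,0]}]}}

```text
time: 9.53
tool_pos: [0.5469, -0.0308, 0.0947]
ee_rot: [-1.564, -0.029, 0.502]
wrist_force: [22.6, 23.8, -6.3]
width: 0.0168
```

```bash
python3 o.py
```

```text
time 9.5333
tool_pos [ 0.5469 -0.0308  0.0947]
ee_rot [-1.5644 -0.0293  0.5019]
wrist_force [22.6295 23.7877 -6.3084]
wrist_torque [ 4.2869 -4.2757  0.6633]
width 0.0168273856060511
joint_positions [-0.1744  0.12    1.5737  0.0236  1.429  -0.6795]
joint_torque [-14.0846 -36.8515 -22.8746  -8.718    6.1921   0.6386]
yaw from joints 28.939837289272408
```

{"fn": "step_arm", "kwargs": {"commands": [{"xyz": [0,0,0],"twist": [0,0,0]},{"xyz": [0,0,0],"twist": [0,0,0]},{"xyz": [0,0,0],"twist": [0,0,0]},{"xyz": [0,0,0],"twist": [0,0,0]},{"xyz": [0,0,0],"twist": [0,0,0]},{"xyz": [0,0,0],"twist": [0,0,0]}]}}

```text
time: 10.03
tool_pos: [0.5469, -0.0307, 0.0946]
ee_rot: [-1.565, -0.029, 0.502]
wrist_force: [22.3, 22.6, -6.7]
width: 0.0175
```

```bash
python3 o.py; python3 knob.py 2
```

```text
time 10.0333
tool_pos [ 0.5469 -0.0307  0.0946]
ee_rot [-1.5647 -0.0285  0.5024]
wrist_force [22.3286 22.5623 -6.7045]
wrist_torque [ 4.2096 -4.151   0.6534]
width 0.017504760013350162
joint_positions [-0.1739  0.1204  1.5733  0.0228  1.4295 -0.6794]
joint_torque [-13.7351 -36.6021 -22.9195  -8.5969   6.1188   0.657 ]
yaw from joints 28.96231862192778
top no knob
side 82 [ 0.54392559 -0.03392059] [0.02340201 0.0470078 ] -155.41834273428333 ((0.545325756072998, -0.03125809133052826), (0.04585609957575798, 0.027298979461193085), 25.49144172668457)
```

View pics/k2_side.png

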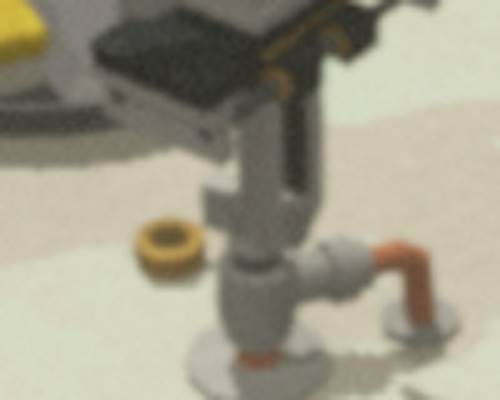

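{"fn": "step_arm", "kwargs": {"commands": [{"xyz": [-0.002,-0.002,0],"twist": [0,0,0]},{"xyz": [-0.004,-0.004,0],"twist": [0,0,0]},{"xyz": [-0.004,-0.004,0],"twist": [0,0,0]}]}}

```text
time: 10.38
tool_pos: [0.5463, -0.0312, 0.0948]
ee_rot: [-1.562, -0.04, 0.503]
wrist_force: [31.6, 30.4, -12.2]
width: 0.0171
```

```bash
python3 o.py
```

```text
time 10.3833
tool_pos [ 0.5463 -0.0312  0.0948]
ee_rot [-1.5622 -0.0398  0.5027]
wrist_force [ 31.577   30.4289 -12.2058]
wrist_torque [ 5.7496 -5.9348  0.5743]
width 0.017099404504076873
joint_positions [-0.1808  0.1132  1.5813  0.0322  1.4217 -0.6881]
joint_torque [-18.7559 -38.8512 -21.6567 -11.8985   8.5752   0.5588]
yaw from joints 29.064508812463856
```

```bash
python3 - <<'E'
from h import *
p,d=robot.snapshot("side"); u,v=map(int,proj("side",(.537,-.0185,.1)))
s=10; u0,v0=u-28,v-28
base=cv2.resize(p[v0:v0+56,u0:u0+56,::-1],(560,560),interpolation=cv2.INTER_CUBIC)
out=[]
for ang in (136.6,125):
    im=base.copy(); a=np.radians(ang)
    ex=np.array([np.cos(a),np.sin(a),0]);ey=np.array([-np.sin(a),np.cos(a),0]);C=np.array([.537,-.0185,0])
    def pp(x,y,z): 
        q=proj("side",C+ex*x+ey*y+np.array([0,0,z])); return int((q[0]-u0+.5)*s),int((q[1]-v0+.5)*s)
    for z in(.08,.108):
        c=[pp(.027*i,.007*j,z) for i,j in((1,1),(1,-1),(-1,-1),(-1,1))]
        cv2.polylines(im,[np.array(c)],True,(0,0,255) if z>.1 else (255,0,0),1)
    out.append(cv2.resize(im,(400,400)))
cv2.imwrite("pics/ov1.png",np.hstack(out))
E
```

```text
(no output)
```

View pics/ov1.png

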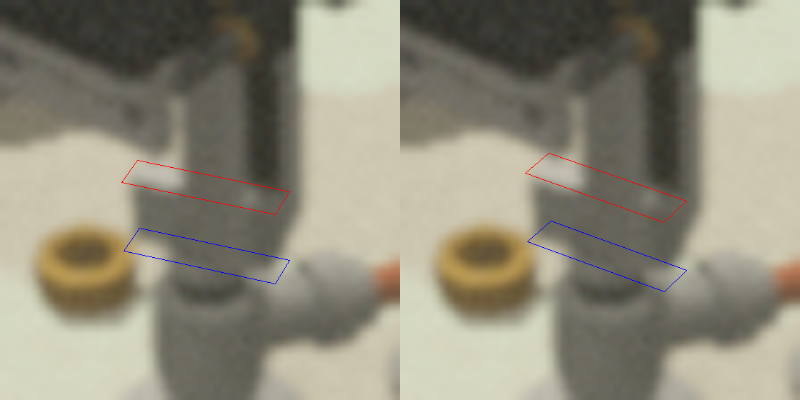

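```bash
python3 - <<'E'
from h import *
np.set_printoptions(linewidth=250)
n="side";p,d=robot.snapshot(n);P=pts(n,d);u,v=map(int,proj(n,(.537,-.0185,.1)))
cv2.imwrite("pics/d.png",cv2.resize(p[v-30:v+30,u-40:u+40,::-1],(800,600),interpolation=2))
for vv in range(v-14,v+20,2):
    print(vv,' '.join('%4d,%3d,%3d'%tuple(np.round(P[vv,uu]*1000)) for uu in range(u-14,u+14,2)))
print(u,v)
E
python3 o.py | head -6
```

```text
196  479,-82,195  481,-90,199  481,-101,206  486,-101,205  491,-98,201  523,-29,151  524,-38,156  526,-44,159  529,-49,162  535,-46,158  550,-23,140  553,-28,143  555,-35,146  560,-34,144
198  479,-83,190  481,-90,194  484,-93,195  487,-98,198  491,-99,197  602,174,  0  525,-36,150  525,-47,156  531,-46,154  535,-47,153  550,-22,134  553,-28,137  556,-32,139  561,-33,138
200  478,-84,186  482,-87,187  485,-91,189  488,-96,191  491,-98,191  598,163,  1  525,-36,144  527,-42,147  530,-46,149  536,-44,146  551,-21,128  552,-30,133  554,-36,136  562,-30,131
202  570,171, -3  574,166, -1  485,-89,182  486,-99,189  491,-98,186  596,160, -3  525,-35,138  527,-43,142  530,-47,144  535,-46,142  550,-22,123  553,-27,125  554,-36,130  561,-32,126
204  566,160, -1  570,154,  1  576,155, -1  580,151,  0  585,147,  2  590,145,  1  524,-38,134  527,-42,136  530,-46,138  535,-47,137  550,-22,117  554,-24,117  197,-864,743  560,-34,122
206  560,144,  3  567,147,  0  517, -4,109  521, -5,109  526, -6,108  532, -5,106  525,-35,127  527,-43,131  530,-47,133  536,-43,128  550,-22,111  554,-26,113  557,-3
[... 1560 characters left out ...]
 3  520,-18, 65  523,-24, 68  528,-25, 67  532,-27, 67  537,-27, 66  542,-28, 65  546,-30, 65  550,-33, 66  560,-22, 56  564,-27, 58
226  528, 61,  1  533, 60,  1  539, 61, -1  542, 54,  2  518,-23, 63  521,-29, 66  525,-33, 68  530,-31, 65  534,-34, 66  539,-36, 65  544,-36, 64  551,-32, 59  557,-29, 56  562,-31, 55
228  527, 58, -3  530, 50,  2  534, 49,  2  539, 47,  1  519,-21, 55  520,-31, 62  525,-31, 60  529,-35, 62  534,-35, 61  537,-41, 64  544,-35, 57  553,-27, 50  556,-31, 51  563,-27, 46
314 210
time 10.4833
tool_pos [ 0.5463 -0.0312  0.0948]
ee_rot [-1.5624 -0.0393  0.503 ]
wrist_force [ 31.7211  31.5537 -12.61  ]
wrist_torque [ 5.7352 -5.859   0.5989]
width 0.017085618928908454
```

View pics/d.png

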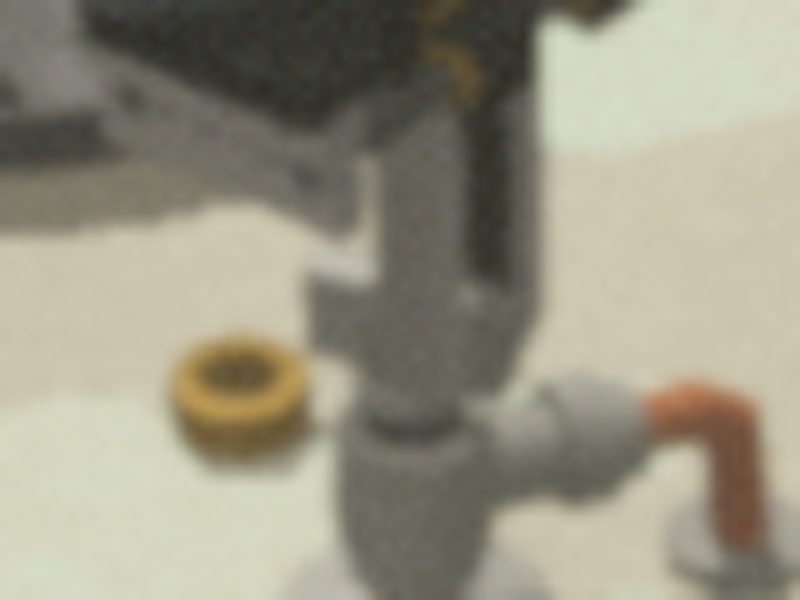

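The bar's visible side face runs from (516,−3) to (526,−19) mm, a direction of about −56°. So under load the knob has reached about 0.33 rad and is moving. I'll continue along the arc.

{"fn": "step_arm", "kwargs": {"commands": [{"xyz": [-0.0015,-0.0008,0],"twist": [0,0,-6]},{"xyz": [-0.003,-0.0016,0],"twist": [0,0,-12]},{"xyz": [-0.003,-0.0016,0],"twist": [0,0,-12]}]}}

```text
time: 10.73
tool_pos: [0.5445, -0.0305, 0.095]
ee_rot: [-1.551, -0.041, 0.292]
wrist_force: [35.4, 36.6, -12.7]
width: 0.0207
```

```bash
python3 o.py
```

```text
time 10.7333
tool_pos [ 0.5445 -0.0305  0.095 ]
ee_rot [-1.5508 -0.0409  0.2915]
wrist_force [ 35.3516  36.5606 -12.6553]
wrist_torque [ 6.7161 -6.4013  0.8239]
width 0.020693506029963112
joint_positions [-0.183   0.1074  1.5874  0.0369  1.4196 -0.48  ]
joint_torque [-21.6922 -39.1247 -21.1758 -13.6917   9.1736   1.5175]
yaw from joints 17.016075806098012
```

```bash
cat > face.py <<'E'
from h import *
import sys
n="side";p,d=robot.snapshot(n);P=pts(n,d);u,v=map(int,proj(n,(.537,-.0185,.1)))
cv2.imwrite(f"pics/f{sys.argv[1]}.png",cv2.resize(p[v-30:v+30,u-40:u+40,::-1],(800,600),interpolation=2))
S=P[v-20:v+20,u-25:u+25].reshape(-1,3)
for lab,m in (("left side face",(S[:,2]>.083)&(S[:,2]<.104)&(S[:,0]<.536)&(S[:,1]>-.022)&(np.hypot(S[:,0]-.537,S[:,1]+.0185)<.032)),):
    Q=S[m][:,:2]; print(lab,len(Q),Q.mean(0),Q.min(0),Q.max(0))
    if len(Q)>8:
        l=cv2.fitLine(Q.astype(np.float32),cv2.DIST_HUBER,0,.01,.01).ravel(); a=np.degrees(np.arctan2(l[1],l[0])); 
        nx=np.array([-l[1],l[0]]); print("dir",a, "axis dist",(np.array([.537,-.0185])-Q.mean(0))@nx)
E
python3 face.py 1
```

```text
left side face 36 [ 0.52053652 -0.00864674] [ 0.51627257 -0.0218409 ] [ 0.52689021 -0.00187042]
dir -63.44406 axis dist 0.010321441606248554
```

View pics/f1.png

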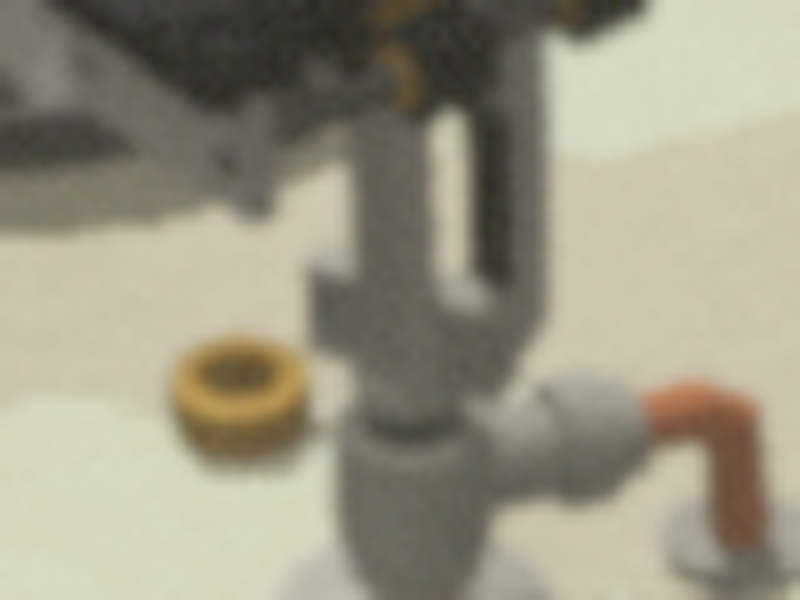

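{"fn": "step_arm", "kwargs": {"commands": [{"xyz": [0.004,0.004,0],"twist": [0,0,4]},{"xyz": [0.008,0.008,0],"twist": [0,0,8]},{"xyz": [0.0115,0.0115,0],"twist": [0,0,12]},{"xyz": [0.0115,0.0115,0],"twist": [0,0,12]}]}}

```text
time: 11.12
tool_pos: [0.5474, -0.0297, 0.0944]
ee_rot: [-1.569, -0.014, 0.503]
wrist_force: [11.0, 10.6, -1.3]
width: 0.0178
```

```bash
python3 o.py
```

```text
time 11.1167
tool_pos [ 0.5474 -0.0297  0.0944]
ee_rot [-1.5691 -0.014   0.5034]
wrist_force [11.0451 10.6161 -1.2954]
wrist_torque [ 2.0009 -2.173   0.4384]
width 0.01777665350038456
joint_positions [-0.1639  0.1288  1.5641  0.0101  1.4387 -0.6686]
joint_torque [ -6.4857 -33.8946 -24.5154  -4.204    3.2464   0.0817]
yaw from joints 28.919260336449884
```

{"fn": "step_arm", "kwargs": {"commands": [{"xyz": [0,0,0],"twist": [0,0,0]},{"xyz": [0,0,0],"twist": [0,0,0]},{"xyz": [0,0,0],"twist": [0,0,0]},{"xyz": [0,0,0],"twist": [0,0,0]},{"xyz": [0,0,0],"twist": [0,0,0]},{"xyz": [0,0,0.02],"twist": [0,0,0]},{"xyz": [0,0,0.05],"twist": [0,0,0]},{"xyz": [0,0,0.08],"twist": [0,0,0]},{"xyz": [-0.03,0,0.1],"twist": [0,0,0]},{"xyz": [-0.07,0,0.1],"twist": [0,0,0]},{"xyz": [-0.11,0,0.1],"twist": [0,0,0]},{"xyz": [-0.14,0,0.1],"twist": [0,0,0]}], "fingers": 110}}

```text
time: 12.12
tool_pos: [0.3995, -0.0354, 0.1932]
ee_rot: [-1.571, 0.002, 0.496]
wrist_force: [0.1, -0.8, 0.0]
width: 0.0535
```

```bash
python3 knob.py 3; python3 o.py
```

```text
top 140 [ 0.5377337 -0.0180165] [0.01518797 0.05193607] 138.61598009100646 ((0.5372405052185059, -0.018057972192764282), (0.01973351277410984, 0.05316592752933502), 40.33527374267578)
side 98 [ 0.53606561 -0.0211087 ] [0.01879006 0.05222844] 137.72361145413788 ((0.5346400737762451, -0.0224273931235075), (0.022153031080961227, 0.052375614643096924), 50.17489242553711)
time 12.2167
tool_pos [ 0.3985 -0.0352  0.1931]
ee_rot [-1.5709  0.0017  0.4955]
wrist_force [ 0.1679 -0.1226  0.3283]
wrist_torque [-0.0233  0.0006 -0.0111]
width 0.053656719481886175
joint_positions [-0.2289 -0.2491  1.7233 -0.0012  1.6686 -0.7246]
joint_torque [  0.0912 -21.1037 -29.4333  -0.0121   0.4852  -0.0801]
yaw from joints 28.397185460179372
```

View pics/k3_side.png

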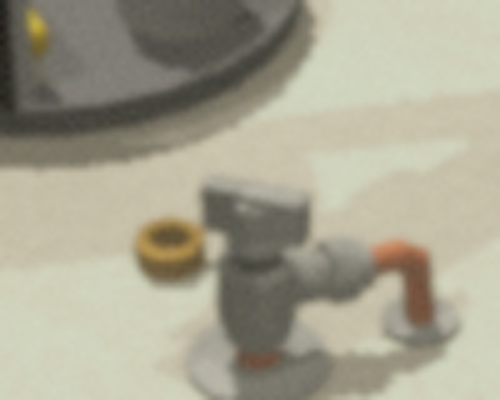

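View pics/k3_top.png

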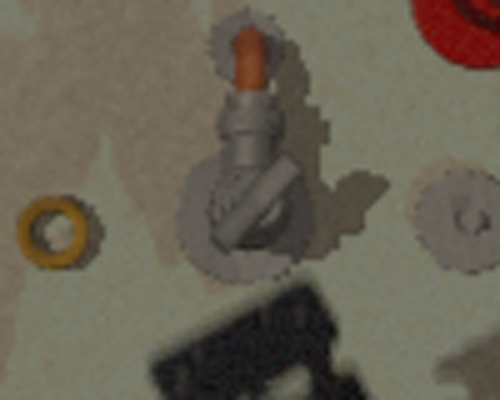

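The view clears up: the knob has stayed at about 137.5°, roughly 0.1 rad from its start, even with 1.2–1.5 N m measured at the tool. I held the bar only by its upper part, so I'll regrip centrally at the stated grip height and twist fast without stopping.

{"fn": "step_arm", "kwargs": {"commands": [{"xyz": [0.035,0.004,0],"twist": [0,0,5]},{"xyz": [0.07,0.008,0],"twist": [0,0,10]},{"xyz": [0.105,0.012,0],"twist": [0,0,15]},{"xyz": [0.1385,0.0169,0],"twist": [0,0,19.3]},{"xyz": [0.1385,0.0169,0],"twist": [0,0,19.3]},{"xyz": [0.1385,0.0169,-0.03],"twist": [0,0,19.3]},{"xyz": [0.1385,0.0169,-0.06],"twist": [0,0,19.3]},{"xyz": [0.1385,0.0169,-0.085],"twist": [0,0,19.3]},{"xyz": [0.1385,0.0169,-0.1],"twist": [0,0,19.3]},{"xyz": [0.1385,0.0169,-0.106],"twist": [0,0,19.3]},{"xyz": [0.1385,0.0169,-0.106],"twist": [0,0,19.3]}]}}

```text
time: 13.13
tool_pos: [0.5393, -0.0182, 0.085]
ee_rot: [-1.567, 0.003, 0.833]
wrist_force: [0.4, 0.2, -0.5]
width: 0.0536
```

{"fn": "step_arm", "kwargs": {"commands": [{"xyz": [0,0,0],"twist": [0,0,0]},{"xyz": [0,0,0],"twist": [0,0,0]},{"xyz": [0,0,0],"twist": [0,0,0]},{"xyz": [0,0,0],"twist": [0,0,0]},{"xyz": [0,0,0],"twist": [0,0,0]},{"xyz": [0,0,0],"twist": [0,0,0]},{"xyz": [0,0,0],"twist": [0,0,0]},{"xyz": [0,0,0],"twist": [0,0,0]},{"xyz": [0,0,0],"twist": [0,0,0]},{"xyz": [0,0,0],"twist": [0,0,0]},{"xyz": [0,0,0],"twist": [0,0,0]},{"xyz": [0,0,0],"twist": [0,0,0]}], "fingers": 255}}

```text
time: 14.13
tool_pos: [0.5401, -0.0205, 0.0901]
ee_rot: [-1.574, 0.004, 0.834]
wrist_force: [-6.1, -5.2, 8.1]
width: 0.0141
```

```bash
python3 o.py
```

```text
time 14.1333
tool_pos [ 0.5401 -0.0205  0.0901]
ee_rot [-1.574   0.0042  0.8343]
wrist_force [-6.0994 -5.1584  8.139 ]
wrist_torque [-1.0809  1.1467  0.236 ]
width 0.014071905940642625
joint_positions [-0.1394  0.1235  1.579  -0.0053  1.4388 -0.973 ]
joint_torque [  2.8253 -30.1309 -27.6764   2.167   -1.757    0.2441]
yaw from joints 47.75951489006996
```

{"fn": "step_arm", "kwargs": {"commands": [{"xyz": [-0.0025,-0.002,0.003],"twist": [0,0,0]},{"xyz": [-0.0025,-0.002,0.003],"twist": [0,0,0]}]}}

```text
time: 14.3
tool_pos: [0.5396, -0.0206, 0.0903]
ee_rot: [-1.575, -0.002, 0.834]
wrist_force: [5.2, -2.3, -6.0]
width: 0.0141
```

```bash
python3 o.py|head -6
```

```text
time 14.3
tool_pos [ 0.5396 -0.0206  0.0903]
ee_rot [-1.5746 -0.0023  0.8344]
wrist_force [ 5.2224 -2.2842 -6.0385]
wrist_torque [-0.4968 -0.9131  0.2881]
width 0.014104644684245368
```

{"fn": "step_arm", "kwargs": {"commands": [{"xyz": [0,0,0],"twist": [0,0,-7]},{"xyz": [0,0,0],"twist": [0,0,-14]}]}}

```text
time: 14.47
tool_pos: [0.5391, -0.0201, 0.0904]
ee_rot: [-1.572, -0.002, 0.586]
wrist_force: [2.3, -0.7, -4.2]
width: 0.0163
```

```bash
python3 o.py
```

```text
time 14.4667
tool_pos [ 0.5391 -0.0201  0.0904]
ee_rot [-1.5724 -0.0018  0.5864]
wrist_force [ 2.3094 -0.7494 -4.1738]
wrist_torque [-0.1988 -0.4184  0.9282]
width 0.016336363877954913
joint_positions [-0.1424  0.1192  1.5831 -0.0001  1.4369 -0.7288]
joint_torque [ -0.8943 -35.6386 -29.6478   0.2496   0.6232  -0.3317]
yaw from joints 33.597745259284906
```

{"fn": "step_arm", "kwargs": {"commands": [{"xyz": [0,0,0],"twist": [0,0,-7]},{"xyz": [0,0,0],"twist": [0,0,-14]},{"xyz": [0,0,0],"twist": [0,0,-21]}]}}

```text
time: 14.72
tool_pos: [0.538, -0.0193, 0.0904]
ee_rot: [-1.57, 0.0, 0.219]
wrist_force: [0.6, 0.3, -2.3]
width: 0.0151
```

```bash
python3 o.py; python3 face.py 2
```

```text
time 14.7167
tool_pos [ 0.538  -0.0193  0.0904]
ee_rot [-1.5698  0.0001  0.2188]
wrist_force [ 0.5865  0.2639 -2.3381]
wrist_torque [0.0636 0.1303 0.1451]
width 0.01514260702892632
joint_positions [-0.1418  0.1188  1.5836  0.0009  1.4396 -0.3608]
joint_torque [ -0.2597 -35.204  -30.0456  -0.0287  -0.0545  -1.1525]
yaw from joints 12.545229149531764
left side face 9 [ 0.51788305 -0.01736855] [ 0.51656295 -0.02175445] [ 0.51945185 -0.0142231 ]
dir -78.373085 axis dist 0.018496652300577964
```

View pics/f2.png

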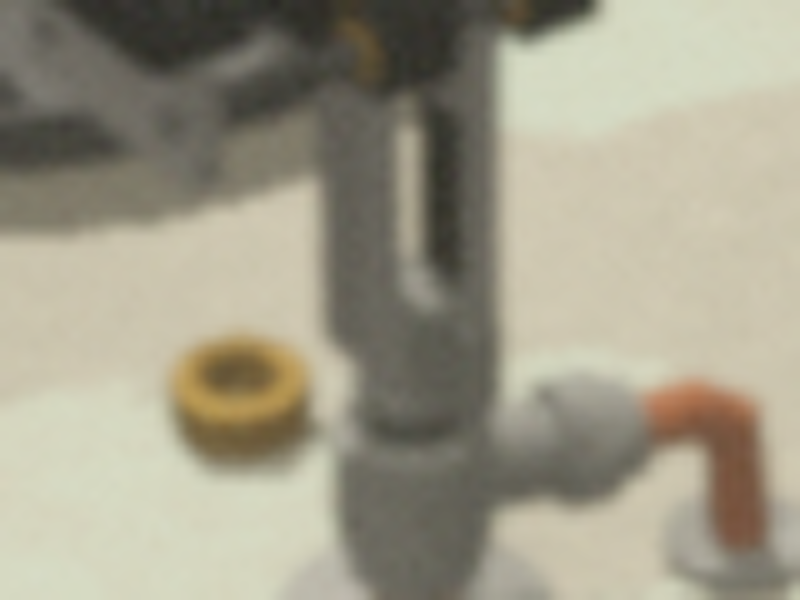

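It broke loose: torque dropped to 0.145 N m, the gland friction, with the knob at about 0.63 rad. The side view shows the bar held nearly end-on at (425,300). Now I'll turn it gently.

{"fn": "step_arm", "kwargs": {"commands": [{"xyz": [0,0,0],"twist": [0,0,-4]},{"xyz": [0,0,0],"twist": [0,0,-8]},{"xyz": [0,0,0],"twist": [0,0,-12]},{"xyz": [0,0,0],"twist": [0,0,-14]}]}}

```text
time: 15.1
tool_pos: [0.5379, -0.0191, 0.0904]
ee_rot: [-1.569, 0.0, -0.021]
wrist_force: [-1.5, 1.6, -2.5]
width: 0.0151
```

```bash
cat > m.py <<'E'
from bench import robot
import numpy as np
o=robot.get_obs(); j=o['joint_positions']
print('t %.2f yaw %.2f Mz %.3f F %s w %.4f j6t %.2f'%(o['time'],np.degrees(j[0]-j[5]),o['wrist_torque'][2],np.round(o['wrist_force'],1),o['width'],o['joint_torque'][5]))
E
python3 m.py
```

```text
t 15.10 yaw -1.17 Mz 0.200 F [-1.5  1.6 -2.5] w 0.0151 j6t 0.02
```

{"fn": "step_arm", "kwargs": {"commands": [{"xyz": [0,0,0],"twist": [0,0,-1.5]},{"xyz": [0,0,0],"twist": [0,0,-3]}]}}

```text
time: 15.27
tool_pos: [0.538, -0.0191, 0.0904]
ee_rot: [-1.569, 0.0, -0.071]
wrist_force: [-0.3, 1.0, -1.8]
width: 0.0147
```

```bash
python3 m.py
```

```text
t 15.27 yaw -4.08 Mz 0.171 F [-0.3  1.  -1.8] w 0.0147 j6t -0.11
```

{"fn": "step_arm", "kwargs": {"commands": [{"xyz": [0,0,0],"twist": [0,0,-1.5]},{"xyz": [0,0,0],"twist": [0,0,-3]}]}}

```text
time: 15.43
tool_pos: [0.538, -0.0191, 0.0904]
ee_rot: [-1.569, 0.001, -0.124]
wrist_force: [0.2, 1.8, -2.1]
width: 0.0149
```

```bash
python3 m.py
```

```text
t 15.43 yaw -7.08 Mz 0.122 F [ 0.2  1.8 -2.1] w 0.0149 j6t -0.12
```

{"fn": "step_arm", "kwargs": {"commands": [{"xyz": [0,0,0],"twist": [0,0,-1.5]},{"xyz": [0,0,0],"twist": [0,0,-3]}]}}

```text
time: 15.6
tool_pos: [0.538, -0.0191, 0.0904]
ee_rot: [-1.569, 0.001, -0.176]
wrist_force: [-1.1, 0.4, -2.6]
width: 0.0148
```

```bash
python3 m.py
```

```text
t 15.60 yaw -10.08 Mz 0.170 F [-1.1  0.4 -2.6] w 0.0148 j6t -0.12
```

{"fn": "step_arm", "kwargs": {"commands": [{"xyz": [0,0,0],"twist": [0,0,-1.5]},{"xyz": [0,0,0],"twist": [0,0,-3]}]}}

```text
time: 15.77
tool_pos: [0.538, -0.0191, 0.0904]
ee_rot: [-1.569, 0.001, -0.228]
wrist_force: [-1.3, 0.7, -2.7]
width: 0.0147
```

```bash
python3 m.py
```

```text
t 15.77 yaw -13.08 Mz 0.147 F [-1.3  0.7 -2.7] w 0.0147 j6t -0.12
```

{"fn": "step_arm", "kwargs": {"commands": [{"xyz": [0,0,0],"twist": [0,0,-1.5]},{"xyz": [0,0,0],"twist": [0,0,-3]}]}}

```text
time: 15.93
tool_pos: [0.538, -0.0191, 0.0903]
ee_rot: [-1.569, 0.001, -0.281]
wrist_force: [-0.1, 0.9, -3.0]
width: 0.0146
```

```bash
python3 m.py
```

```text
t 15.93 yaw -16.08 Mz 0.124 F [-0.1  0.9 -3. ] w 0.0146 j6t -0.12
```

{"fn": "step_arm", "kwargs": {"commands": [{"xyz": [0,0,0],"twist": [0,0,-1.5]},{"xyz": [0,0,0],"twist": [0,0,-3]}]}}

```text
time: 16.1
tool_pos: [0.538, -0.0191, 0.0904]
ee_rot: [-1.569, 0.001, -0.333]
wrist_force: [0.6, 1.3, -2.3]
width: 0.015
```

```bash
python3 m.py
```

```text
t 16.10 yaw -19.08 Mz 0.176 F [ 0.6  1.3 -2.3] w 0.0150 j6t -0.12
```

{"fn": "step_arm", "kwargs": {"commands": [{"xyz": [0,0,0],"twist": [0,0,-1.5]},{"xyz": [0,0,0],"twist": [0,0,-3]}]}}

```text
time: 16.27
tool_pos: [0.538, -0.0191, 0.0904]
ee_rot: [-1.569, 0.001, -0.386]
wrist_force: [-0.9, 0.8, -2.5]
width: 0.0147
```

```bash
python3 m.py
```

```text
t 16.27 yaw -22.08 Mz 0.134 F [-0.9  0.8 -2.5] w 0.0147 j6t -0.12
```

{"fn": "step_arm", "kwargs": {"commands": [{"xyz": [0,0,0],"twist": [0,0,-1.5]},{"xyz": [0,0,0],"twist": [0,0,-3]}]}}

```text
time: 16.43
tool_pos: [0.538, -0.0191, 0.0904]
ee_rot: [-1.569, 0.001, -0.438]
wrist_force: [-1.0, 0.9, -2.3]
width: 0.0146
```

```bash
python3 m.py
```

```text
t 16.43 yaw -25.08 Mz 0.121 F [-1.   0.9 -2.3] w 0.0146 j6t -0.12
```

{"fn": "step_arm", "kwargs": {"commands": [{"xyz": [0,0,0],"twist": [0,0,-1.5]},{"xyz": [0,0,0],"twist": [0,0,-3]}]}}

```text
time: 16.6
tool_pos: [0.538, -0.0191, 0.0904]
ee_rot: [-1.569, 0.001, -0.49]
wrist_force: [-1.1, 0.1, -2.3]
width: 0.0145
```

```bash
python3 m.py
```

```text
t 16.60 yaw -28.08 Mz 0.112 F [-1.1  0.1 -2.3] w 0.0145 j6t -0.12
```

{"fn": "step_arm", "kwargs": {"commands": [{"xyz": [0,0,0],"twist": [0,0,-1.5]},{"xyz": [0,0,0],"twist": [0,0,-3]}]}}

```text
time: 16.77
tool_pos: [0.538, -0.0191, 0.0904]
ee_rot: [-1.569, 0.001, -0.543]
wrist_force: [0.1, 1.1, -2.7]
width: 0.0149
```

```bash
python3 m.py
```

```text
t 16.77 yaw -31.08 Mz 0.144 F [ 0.1  1.1 -2.7] w 0.0149 j6t -0.12
```

{"fn": "step_arm", "kwargs": {"commands": [{"xyz": [0,0,0],"twist": [0,0,-1.5]},{"xyz": [0,0,0],"twist": [0,0,-3]}]}}

```text
time: 16.93
tool_pos: [0.538, -0.0191, 0.0904]
ee_rot: [-1.57, 0.001, -0.595]
wrist_force: [-0.5, 1.1, -2.4]
width: 0.0147
```

```bash
python3 m.py
```

```text
t 16.93 yaw -34.07 Mz 0.187 F [-0.5  1.1 -2.4] w 0.0147 j6t -0.06
```

{"fn": "step_arm", "kwargs": {"commands": [{"xyz": [0,0,0],"twist": [0,0,-0.8]},{"xyz": [0,0,0],"twist": [0,0,-1.5]}]}}

```text
time: 17.1
tool_pos: [0.538, -0.0191, 0.0904]
ee_rot: [-1.57, 0.001, -0.622]
wrist_force: [-0.4, 2.1, -3.1]
width: 0.0147
```

```bash
python3 m.py
```

```text
t 17.10 yaw -35.60 Mz 0.254 F [-0.4  2.1 -3.1] w 0.0147 j6t 0.13
```

{"fn": "step_arm", "kwargs": {"commands": [{"xyz": [0,0,0],"twist": [0,0,-0.5]},{"xyz": [0,0,0],"twist": [0,0,-1]},{"xyz": [0,0,0],"twist": [0,0,-1]}]}}

```text
time: 17.35
tool_pos: [0.538, -0.0192, 0.0904]
ee_rot: [-1.57, 0.001, -0.64]
wrist_force: [-1.0, 3.4, -2.3]
width: 0.0148
```

```bash
python3 m.py
```

```text
t 17.35 yaw -36.65 Mz 0.316 F [-1.   3.4 -2.3] w 0.0148 j6t 0.32
```

{"fn": "step_arm", "kwargs": {"commands": [{"xyz": [0,0,0],"twist": [0,0,-0.5]},{"xyz": [0,0,0],"twist": [0,0,-1]},{"xyz": [0,0,0],"twist": [0,0,-1]},{"xyz": [0,0,0],"twist": [0,0,-1]}]}}

```text
time: 17.68
tool_pos: [0.538, -0.0193, 0.0904]
ee_rot: [-1.57, 0.001, -0.658]
wrist_force: [-0.8, 5.3, -1.7]
width: 0.0151
```

```bash
python3 m.py
```

```text
t 17.68 yaw -37.67 Mz 0.238 F [-0.8  5.3 -1.7] w 0.0151 j6t 0.29
```

{"fn": "step_arm", "kwargs": {"commands": [{"xyz": [0,0,0],"twist": [0,0,0]},{"xyz": [0,0,0],"twist": [0,0,0]}]}}

```text
time: 17.85
tool_pos: [0.5381, -0.0192, 0.0904]
ee_rot: [-1.57, 0.001, -0.658]
wrist_force: [-1.8, 4.9, -2.2]
width: 0.0149
```

```bash
python3 m.py; python3 - <<'E'
from bench import robot
E
python3 face.py 3; python3 m.py
```

```text
t 17.85 yaw -37.66 Mz 0.256 F [-1.8  4.9 -2.2] w 0.0149 j6t 0.29
left side face 25 [ 0.5215475  -0.01687861] [ 0.51732865 -0.0198106 ] [ 0.5301797  -0.01227189]
dir -31.058401 axis dist 0.006583167851154854
t 17.90 yaw -37.66 Mz 0.337 F [-0.2  5.1 -1.6] w 0.0151 j6t 0.29
```

View pics/f3.png

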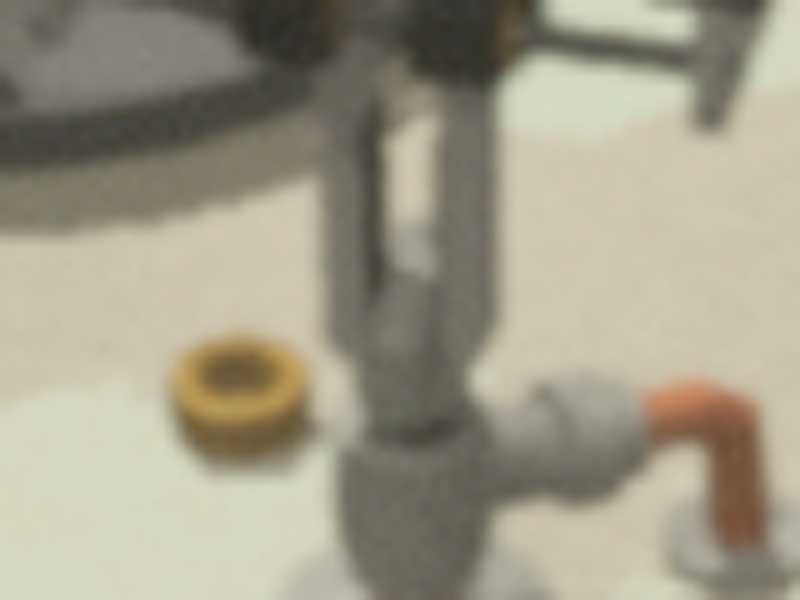

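```bash
python3 - <<'E'
from bench import robot
import numpy as np
a=[]
for i in range(12):
    robot.snapshot("side"); o=robot.get_obs(); a.append([*o['wrist_force'],o['wrist_torque'][2],o['width']*1e3])
a=np.array(a); print(np.round(a.mean(0),3),np.round(a.std(0),3)); print(np.round(a[:,3],2),o['tool_pos'])
E
```

```text
[-0.472  5.176 -2.513  0.288 15.139] [0.498 0.536 0.341 0.024 0.193]
[0.27 0.25 0.28 0.27 0.29 0.28 0.29 0.27 0.31 0.35 0.28 0.3 ] [ 0.53804997 -0.01921656  0.09036359]
```

{"fn": "step_arm", "kwargs": {"commands": [{"xyz": [0,0,0],"twist": [0,0,-0.8]},{"xyz": [0,0,0],"twist": [0,0,-1.5]},{"xyz": [0,0,0],"twist": [0,0,-1.5]}]}}

```text
time: 18.75
tool_pos: [0.5381, -0.0193, 0.0904]
ee_rot: [-1.57, 0.001, -0.684]
wrist_force: [-1.1, 5.3, -1.7]
width: 0.015
```

```bash
cat > avg.py <<'E'
from bench import robot
import numpy as np
a=[]
for i in range(8):
    robot.snapshot("side"); o=robot.get_obs(); a.append([*o['wrist_force'],o['wrist_torque'][2],o['width']*1e3])
a=np.array(a); j=o['joint_positions'];print(o['time'],np.round(a.mean(0),3),np.round(a.std(0),3),np.degrees(j[0]-j[5]),o['joint_torque'][5])
E
python3 avg.py
```

```text
19.15 [-0.91   4.899 -2.245  0.338 15.176] [0.493 0.392 0.591 0.018 0.228] -39.15374086689745 0.32905803993344307
```

Torque is now 0.20 N m above free running, so the washer load is about 10 N and it's snug. Releasing.

{"fn": "step_arm", "kwargs": {"commands": [{"xyz": [0,0,0],"twist": [0,0,0]},{"xyz": [0,0,0],"twist": [0,0,0]},{"xyz": [0,0,0],"twist": [0,0,0]},{"xyz": [0,0,0],"twist": [0,0,0]},{"xyz": [0,0,0],"twist": [0,0,0]},{"xyz": [0,0,0],"twist": [0,0,0]},{"xyz": [0,0,0.02],"twist": [0,0,0]},{"xyz": [0,0,0.05],"twist": [0,0,0]},{"xyz": [0,0,0.085],"twist": [0,0,0]},{"xyz": [-0.02,0,0.11],"twist": [0,0,0]},{"xyz": [-0.06,0,0.12],"twist": [0,0,0]},{"xyz": [-0.1,0,0.12],"twist": [0,0,0]}], "fingers": 110}}

```text
time: 20.15
tool_pos: [0.4394, -0.0205, 0.2142]
ee_rot: [-1.568, -0.006, -0.684]
wrist_force: [-0.6, 0.2, 1.3]
width: 0.0538
```

{"fn": "step_arm", "kwargs": {"commands": [{"xyz": [-0.04,0,0],"twist": [0,0,0]},{"xyz": [-0.06,0,0],"twist": [0,0,0]},{"xyz": [-0.06,0,0],"twist": [0,0,0]},{"xyz": [-0.06,0,0],"twist": [0,0,0]}]}}

```text
time: 20.48
tool_pos: [0.3783, -0.0201, 0.2112]
ee_rot: [-1.569, -0.003, -0.685]
wrist_force: [-1.0, 0.0, -1.1]
width: 0.0534
```

```bash
python3 knob.py 9; python3 o.py; python3 - <<'E'
from h import *
p,d=robot.snapshot("top"); cv2.imwrite("pics/end.png",p[:,:,::-1])
E
```

```text
top 138 [ 0.53734043 -0.01765022] [0.01473398 0.0506955 ] 59.076282026773626 ((0.5365477204322815, -0.017217526212334633), (0.053200945258140564, 0.01648038998246193), 58.729339599609375)
side 82 [ 0.53529846 -0.02149377] [0.0142152  0.05570327] 57.78794093844768 ((0.5351508259773254, -0.020792363211512566), (0.054778967052698135, 0.015031342394649982), 59.07919692993164)
time 20.5833
tool_pos [ 0.3792 -0.0201  0.2107]
ee_rot [-1.5703 -0.001  -0.6842]
wrist_force [ 0.444  -0.2488  0.2439]
wrist_torque [-0.0433  0.1251  0.0281]
width 0.053328141488329095
joint_positions [-0.2026 -0.303   1.7296 -0.0001  1.7139  0.4816]
joint_torque [ -0.003  -18.3522 -30.2473   0.0667   0.0122   0.0005]
yaw from joints -39.20350954270677
```

View pics/end.png

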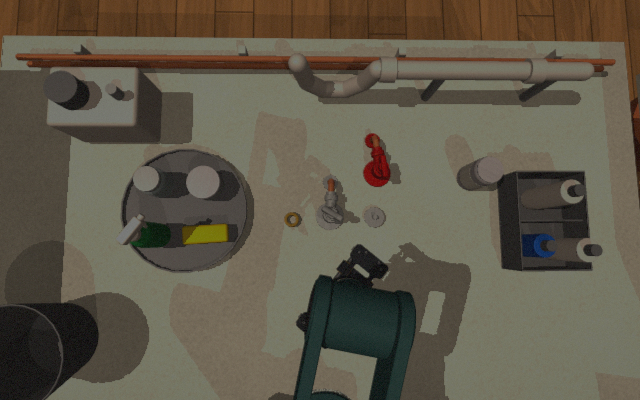

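View pics/k9_side.png

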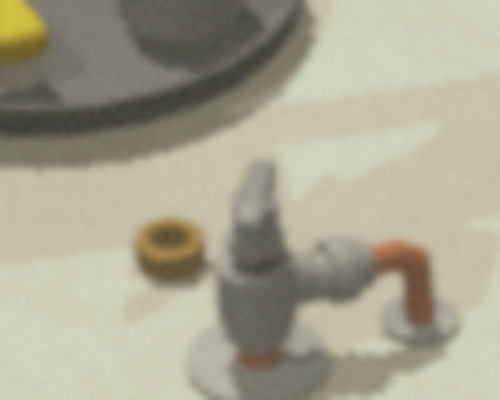

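The knob stands at about 58.5°, turned about 1.48 rad clockwise. The bystanders are where they started and the gripper is clear. Handing in.

```bash
python3 -c "
from bench import robot
print(robot.close_job())"
```

```text
the job is handed in; nothing more can be done
None
```

The chrome valve's knob is broken loose and left snug on its washer, and the job was handed in at about 21 s of the 69 s allowed. Handing in gave no verdict, so the figures below are my own readings.

- **Breaking loose:** My first central grip slipped, and a grip at the end of the bar did not move the knob either. A lower central grip and a fast twist broke it loose. The torque then fell to about 0.14 N m, which matches the stated gland friction.
- **Snug:** I turned it gently until the torque averaged 0.34 N m. That is 0.20 N m above free running, or about 10 N on the washer. I then let go and backed the arm away.
- **Last checks:** The top and side cameras put the bar at about 58.5°, so the knob has turned about 1.48 rad clockwise. That fits resting about 2° past first touch, roughly 7 N on the washer, which I did not measure directly. The wrist force was near zero with the gripper clear of everything. In the top view, nothing on the turntable or near the valve looked displaced.
- **What disagreed:** During the failed attempts the wrist torque and force readings worked out to 1.1–1.5 N m at the knob without moving it. That is well above the stated 0.5–0.65 N m, and I found no explanation. Depth-based estimates of the bar's angle were also unreliable while the fingers covered it.

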